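# Open the optics enclosure: release two captive thumbscrews and lift off the cover

## Task

Open the white optics enclosure for service: turn each of the two orange captive thumbscrews on its sloping blue cover anticlockwise as far as it goes, one after the other, then take the cover by its black handle and lift it straight off the sloping face. Lay the cover flat, handle up, in the middle of the dark rubber mat and square with it, let go only once it lies there (do not drop it), and leave the other things on the bench where they are.

Things in the scene. Friction and masses are not known exactly. Their poses are not given: they have to be found in the camera images.
- enclosure: White case, fixed, 140 (x) x 234 (y) mm; origin at the centre of its underside, x toward its back, y left, z up. Its top slopes at 33 deg (0.576 rad), 54 mm high in front, 134 mm behind; slope centre at (0, 0, 0.095), normal (-0.545, 0, 0.839). Walls 14 mm high stand on the slope inside the cover's skirt, with 2.5 mm play each way.
- cover: Loose blue cover, a pan 130 (x) x 220 (y) x 18 mm, skirt 15 mm deep, 0.41 kg. Origin at the centre of its underside (skirt's rim); z outward normal of the plate, x up the slope, y left. Starts on the slope, so z leans 33 deg to the enclosure's front. Cannot come off while a screw is locked; with both released, lift over 20 mm along its own z to clear the walls. Flat, it stands on its skirt.
- cover_handle (a point): Middle of the grip bar of the cover's black D-handle, at cover (0, 0, 0.050); axes as the cover's. The bar runs along y, 70 mm long, 14 mm wide (x), 12 mm high (z), with a 12 mm post at each end; 26 mm of space under the bar.
- screw_left_grip (a point): On the axis of the left thumbscrew (left seen from the enclosure's front), at cover (0, 0.082, 0.040), 22 mm above the plate. Its orange wing is 44 mm long, 13 mm thick, from 6 to 34 mm above the plate, on a collar 26 mm across, 6 mm high. The point turns with the screw: y along the wing, x across its thickness, z outward normal of the cover.
- screw_right_grip (a point): The same for the right thumbscrew, at cover (0, -0.082, 0.040).
- screw_left (a joint): Turn of the left thumbscrew, rad, growing anticlockwise seen from outside. At 0 (locked) the wing lies along the cover's y; at the stop, 1.4, it is released and the wing runs nearly up the slope. Its hidden cross-bar clears the case from about 1.1. Starts at 0 to 0.25; light friction (0.06 N m) keeps it where it is left.
- screw_right (a joint): The same for the right thumbscrew.
- mat: Dark rubber rest mat with two yellow lines, fixed on the bench, 186 mm (x) by 262 mm (y) by 6 mm thick; origin at the centre of its underside, z up. The cover's x is to lie along the mat's x, either way round.
- bottle: Bystander: white plastic bottle standing alone beyond the mat, 62 mm across, 146 mm high, loose, origin at the centre of its underside.
- timer: Bystander: small white timer with coloured buttons, 66 x 62 x 21 mm, loose, origin at the centre of its underside.
- jar: Bystander: small brown vial with black cap, 27 mm across, 62 mm high, loose, origin at the centre of its underside.

How it is judged:
By the outcome, as a careful person would: the job done as asked, in the order asked, and still so for the second after the job is handed in, with the robot touching nothing.
It also fails if it takes over 58 s, if anything falls off the work surface, if the arm or the gripper's body presses on something with over 40 N, if the wrist force passes 120 N, or if a joint passes its speed limit or range.

## Robot

A 7-joint arm with a two-finger parallel gripper is mounted at the origin on a cart in front of the work surface, level with it; the furniture and walls round the work are solid. World frame = base frame: x ahead of the robot, y to its left, z up, the work surface at z = 0. Lengths are in m, angles in rad, forces in N, time in s.
With the tool pointing down it reaches from about 0.4 to 0.875 m from the base axis. Payload 19.3 kg.
Tool frame: the origin (TCP) lies midway between the tips of the shut fingers; the grasp point (between the pads) lies 19 mm behind it; z points along the fingers, y is the line along which they close (so a half turn about z gives the same grasp; the last joint's range is limited). The gripper opens to 85 mm and grips with 20 to 120 N. Pads are 22 mm wide; open, the fingers measure 114 mm over their backs; the gripper's body (76 mm by 85 mm) begins 54 mm behind the grasp point. The pads swing forward as they close: fully open they stand 13 mm farther back than shut.
Start: joints at [1.124, 0.521, -0.036, 1.599, 0.021, 1.021, -0.113], TCP at [0.23, -0.581, 0.231] pointing down, gripper open.
Joint ranges: [-2.91, 2.91], [-0.3, 2.13], [-1.5, 1.42], [0.17, 2.43], [-1.26, 4.41], [0.16, 1.93], [-2.52, 2.52]. Speed limits (rad/s): [1.89, 1.89, 2.39, 2.39, 3.01, 3.01, 3.01].

## Interface

Orientations are given as [roll, pitch, yaw] about the fixed x, y, z axes, in that order (R = Rz(yaw) Ry(pitch) Rx(roll)).
In Python, from workcell import bot gives the robot as it stands.
- The arm moves only by the tool move_arm, never from a script. Its argument "moves" is a list that holds one entry, the list of rows, each a list of 7 numbers: the opening, from 0 (shut) to 1 (fully open), then the shift along the tool's x, y, z in units of 1000 mm (1.0 is 1000 mm), then the turn, a rotation vector about the tool's x, y, z in units of 2 pi rad (1.0 is 2 pi rad). A call has 1 to 5 rows; each row is the pose to reach, as a shift and turn from the pose commanded when the call began, along the tool's axes at that moment, turning the shorter way round; what a row does not reach only later rows make up. A row lasts 1/10 s, in which the tool goes at most 50 mm and 8.59 degrees, less where a joint would pass 70% of its speed; a pose out of reach is approached as far as the arm can. A call with a number of a shift or a turn outside -1 to 1 is refused whole. A call with a gripper value outside its range is refused whole. The fingers move at their own pace and stop on an object; "force" is the grip in N (left out, the last holds). Time passes only in rows, so rows that repeat a pose let the fingers close. It gives the time, the measured TCP pose, the force, the opening and the grip force at its end, in the units of the state.
- bot.observe(): the state, without advancing time (a new reading comes with each control period).
- bot.grab_frame(name): name is "scene" or "top" or "wrist"; returns the picture (400x640x3 uint8, red, green, blue); there is no depth.
- bot.camera_params(name): a dict with "vertical_fov" (degrees; the focal length in pixels is half the picture's height over the tangent of half this angle, whatever the lens; pixels are square), "cx", "cy" (the principal point, pixels), "D" ([k1, k2, p1, p2, k3] as OpenCV has them; the pictures are not rectified), "R" (3x3) and "t" (3): a world point X has camera coordinates R X + t. Camera axes: x right, y down, z forward; pixel columns grow to the right and rows downward; lengths in m; the calibration is good to about 2 mm. A picture is of the moment at which its call begins: read the wrist's pose just before it. camera_params takes no time and is no camera call; for the wrist camera it gives the pose at the moment of the call.
- bot.job_done(): hands the job in; it is judged then, once.
The state is a dict: "clock": time; "qpos": joint angles; "qd": joint speeds; "joint_efforts": joint torques, N m; "position": TCP position; "tool_rot": TCP orientation; "force": force on the tool from outside, world axes, zero at the start; "moment": the same for the moment, N m; "grip_width": finger opening in m; "finger_force": force on a finger pad.
Only numpy, scipy, OpenCV 4.12 (cv2) and the standard library are available. Lean on these libraries where they do the work, as an engineer would, in place of code of your own. Each camera call takes 0.05 s, during which the arm holds its last target. There are 200 camera calls.

## Working session

There is one attempt and no reset: what is moved stays moved. The work goes in short steps, Python scripts to look and compute and a tool call to move; the robot and the scene stay as the last step left them, time stands still between calls to the robot, and variables do not carry over. Pictures are saved under pics/ and viewed, at most 10 in all, crops included, and the job is handed in when it is done.

Besides the shell and the picture viewer there is one more tool, called in YAML: its name, and indented under it one key for each argument. move_arm: Moves the arm, as the interface text tells. Shifts and turns lie within -1 to 1; 1 stands for 1000 mm of shift or 2 pi rad of turn. Its arguments: {"type":"object","properties":{"moves":{"type":"array"},"force":{"type":"number"}},"required":["moves"]}

```bash
mkdir -p pics && ls && python3 - <<'E'
from workcell import bot
import cv2,numpy as np
s=bot.observe();print({k:np.round(v,3) for k,v in s.items()})
for n in ("scene","top"):
    p=bot.camera_params(n);print(n,p)
    cv2.imwrite(f"pics/{n}0.png",cv2.cvtColor(bot.grab_frame(n),cv2.COLOR_RGB2BGR))
E
```

```text
pics
{'clock': np.float64(0.0), 'qpos': array([ 1.124,  0.522, -0.036,  1.6  ,  0.021,  1.021, -0.113]), 'qd': array([-0.   ,  0.   ,  0.   ,  0.001,  0.002,  0.   , -0.   ]), 'joint_efforts': array([-2.0000e-03, -9.2713e+01,  1.9800e+00, -3.6994e+01,  1.8000e-02,
        8.0000e-03, -0.0000e+00]), 'position': array([ 0.23 , -0.581,  0.231]), 'tool_rot': array([-3.14 ,  0.   ,  0.377]), 'force': array([-0.949, -0.379,  0.794]), 'moment': array([-0.011,  0.001,  0.007]), 'finger_force': np.float64(0.0), 'grip_width': np.float64(0.085)}
scene {'vertical_fov': 50.19138251226287, 'cx': 323.02432442003504, 'cy': 200.8507101370883, 'D': array([-0.02492242,  0.        ,  0.        ,  0.        ,  0.        ]), 'R': array([[-0.81998797, -0.57223995, -0.01269573],
       [-0.25996555,  0.39209375, -0.8824287 ],
       [ 0.50993887, -0.72028046, -0.47027483]]), 't': array([0.2191198 , 0.32962257, 0.96175832])}
top {'vertical_fov': 57.00657605348875, 'cx': 317.4005443059378, 'cy': 203.73851355914206, 'D': array([0.01183363, 0.        , 0.        , 0.        , 0.        ]), 'R': array([[ 0.00344563, -0.9999752 ,  0.0061419 ],
       [-0.99509879, -0.00403568, -0.09880343],
       [ 0.09882577, -0.00577135, -0.99508802]]), 't': array([-0.27148253,  0.46036829,  0.92523304])}
```

View pics/top0.png

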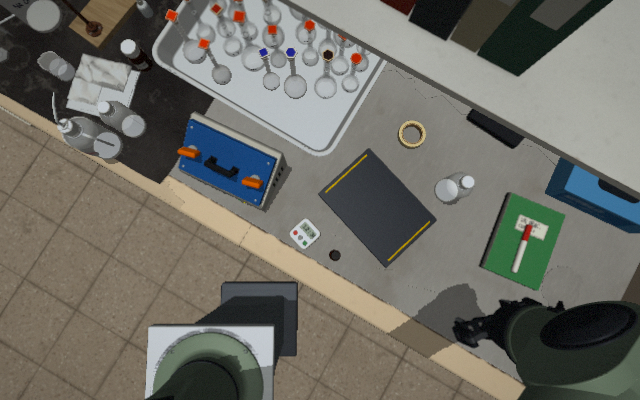

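View pics/scene0.png

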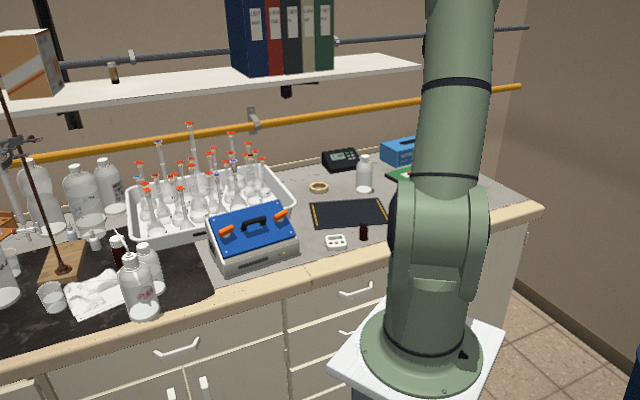

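The top view shows the blue cover at about (230,160), with its front facing the bench edge (lower left) and the screws at (188,153) and (252,183). The mat is at (377,208), timer (304,234), jar (335,255) and bottle (452,188). The scene view shows the same layout, with the cover at (252,228) partly in front of the flask tray.

```bash
cat > h.py <<'E'
import numpy as np,cv2
from workcell import bot
from scipy.spatial.transform import Rotation as Ro
def K(p):
    f=200/np.tan(np.radians(p["vertical_fov"]/2));return np.array([[f,0,p["cx"]],[0,f,p["cy"]],[0,0,1]])
def rays(p,uv):
    n=cv2.undistortPoints(np.float64(uv).reshape(-1,1,2),K(p),p["D"]).reshape(-1,2)
    d=np.c_[n,np.ones(len(n))]@p["R"]
    return -p["R"].T@p["t"],d
def onz(p,uv,z):
    c,d=rays(p,uv);return c+d*((np.asarray(z)-c[2])/d[:,2])[:,None]
def proj(p,X):
    return cv2.projectPoints(np.float64(X).reshape(-1,1,3),cv2.Rodrigues(p["R"])[0],p["t"],K(p),p["D"])[0].reshape(-1,2)
def hsv(im): return cv2.cvtColor(im,cv2.COLOR_RGB2HSV)
def biggest(m):
    return max(cv2.findContours(m,cv2.RETR_EXTERNAL,cv2.CHAIN_APPROX_NONE)[0],key=cv2.contourArea)
def quad(c):
    """corners of a convex quadrilateral: lines fitted to the four sides"""
    c=cv2.convexHull(c); 
    q=cv2.approxPolyN(c,4).reshape(-1,2).astype(float)
    return q
def lines(c,q):
    c=c.reshape(-1,2).astype(float);L=[]
    for a,b in zip(q,np.roll(q,-1,0)):
        t=((c-a)@(b-a))/((b-a)@(b-a));n=np.array([-(b-a)[1],(b-a)[0]])/np.linalg.norm(b-a)
        k=(t>.12)&(t<.88)&(abs((c-a)@n)<4)
        vx,vy,x,y=cv2.fitLine(c[k].astype(np.float32),cv2.DIST_HUBER,0,.01,.01).ravel()
        L.append(np.cross([x,y,1],[x+vx,y+vy,1]))
    P=[np.cross(L[i-1],L[i]) for i in range(4)]
    return np.array([p[:2]/p[2] for p in P])
def pose():
    s=bot.observe();return s["position"],Ro.from_euler("xyz",s["tool_rot"])
def rel(p,R):
    p0,R0=pose();d=R0.inv().apply(np.asarray(p)-p0);w=(R0.inv()*R).as_rotvec()
    print("shift(m)",np.round(d,4),"turn(2pi)",np.round(w/2/np.pi,4),"dist",round(np.linalg.norm(d),3),"deg",round(np.degrees(np.linalg.norm(w)),1))
E
python3 - <<'E'
from h import *
p=bot.camera_params("top");im=cv2.cvtColor(cv2.imread("pics/top0.png"),cv2.COLOR_BGR2RGB)
H=hsv(im)
m=cv2.inRange(H,(100,120,60),(125,255,255));m[:, 300:]=0;m[:100]=0
m=cv2.morphologyEx(m,cv2.MORPH_CLOSE,np.ones((5,5)))
c=biggest(m);q=lines(c,quad(c));print("cover px",q.round(1))
# order: sort by image: back corners/top
idx=np.argsort([ (u*-0.45+v*0.89) for u,v in q]);
zb,zf=0.095+.065*.545+.018*.839,0.095-.065*.545+.018*.839
z=np.empty(4);z[idx[:2]]=zb;z[idx[2:]]=zf
X=onz(p,q,z);print(X.round(4), [np.linalg.norm(X[i]-X[i-1]).round(3) for i in range(4)])
b=X[idx[:2]];f=X[idx[2:]]
b=b[np.argsort(b[:,1])];f=f[np.argsort(f[:,1])]
print("yaw",[np.degrees(np.arctan2(-(v[1]-v[0])[0],(v[1]-v[0])[1])).round(2) for v in (b,f)],"plate centre",X.mean(0))
V=H[...,2];m=cv2.inRange(im,(25,25,25),(75,75,80));m[:, :300]=0;m[:,450:]=0;m[:140]=0;m[275:]=0
m=cv2.morphologyEx(m,cv2.MORPH_OPEN,np.ones((3,3)))
y=cv2.inRange(H,(18,120,100),(32,255,255));y[:,:310]=0;y[:,450:]=0;y[:145]=0;y[275:]=0
c=biggest(cv2.morphologyEx(m|y,cv2.MORPH_CLOSE,np.ones((5,5))));q=lines(c,quad(c));X=onz(p,q,.006)
print("mat",q.round(1),X.round(4),[np.linalg.norm(X[i]-X[i-1]).round(3) for i in range(4)],X.mean(0))
w=bot.camera_params("wrist");pp,R=pose()
print("wrist cam in tool",R.inv().apply(-w["R"].T@w["t"]-pp).round(4),"\naxes",(R.as_matrix().T@w["R"].T).round(3),w["vertical_fov"])
E
```

```text
cover px [[275.  158.4]
 [258.1 205.3]
 [178.9 167.6]
 [188.6 117.6]]
[[ 0.5522 -0.1725  0.1455]
 [ 0.452  -0.1252  0.0747]
 [ 0.5439  0.0703  0.0747]
 [ 0.6461  0.0263  0.1455]] [np.float64(0.22), np.float64(0.132), np.float64(0.216), np.float64(0.132)]
yaw [np.float64(-25.26), np.float64(-25.19)] plate centre [ 0.54854201 -0.0502796   0.110102  ]
mat [[433.8 217.2]
 [384.3 266.2]
 [319.6 195.8]
 [370.5 149.8]] [[ 0.4289 -0.5747  0.006 ]
 [ 0.3017 -0.4432  0.006 ]
 [ 0.4842 -0.2755  0.006 ]
 [ 0.608  -0.4107  0.006 ]] [np.float64(0.243), np.float64(0.183), np.float64(0.248), np.float64(0.183)] [ 0.45568511 -0.42601756  0.006     ]
wrist cam in tool [ 0.0719 -0.0007 -0.1431] 
axes [[ 0.001 -0.959 -0.284]
 [ 1.     0.001  0.001]
 [-0.001 -0.284  0.959]] 62.667939896180556
```

```bash
cat >> h.py <<'E'
def down(a):  # tool down, tool y at angle a (deg)
    a=np.radians(a);y=np.array([np.cos(a),np.sin(a),0]);z=np.array([0,0,-1.]);return Ro.from_matrix(np.c_[np.cross(y,z),y,z])
def coverR(yaw): # cover on slope
    return Ro.from_euler("z",yaw,degrees=True)*Ro.from_euler("y",-33,degrees=True)
def toolR(yaw,th=0): # tool along -cover z, y along cover x, then turned th anticlockwise seen from outside
    return coverR(yaw)*Ro.from_euler("z",th)*Ro.from_matrix(np.array([[0,1,0],[1,0,0],[0,0,-1.]]).T)
E
python3 - <<'E'
from h import *
rel([.43,-.42,.25],down(-46.7))
E
```

```text
shift(m) [ 0.2453 -0.076  -0.0191] turn(2pi) [-0.0002 -0.     -0.0603] dist 0.258 deg 21.7
```

move_arm:
  moves:
    - [[1,0.05,-0.015,-0.004,0,0,-0.012],[1,0.1,-0.03,-0.008,0,0,-0.024],[1,0.145,-0.045,-0.012,0,0,-0.036],[1,0.19,-0.06,-0.016,0,0,-0.048],[1,0.235,-0.075,-0.02,0,0,-0.06]]

```text
clock: 0.6
position: [0.4223, -0.4232, 0.2514]
tool_rot: [-3.141, -0.0, 0.757]
force: [0.6, -1.7, 0.8]
grip_width: 0.0856
finger_force: 0.0
```

```bash
python3 - <<'E'
from h import *
import pickle
s=bot.observe();p=bot.camera_params("wrist");im=bot.grab_frame("wrist")
print(s["position"],s["qpos"],abs(s["qd"]).max())
pickle.dump((p,im),open("mat.pkl","wb"))
cv2.imwrite("pics/mat.png",im[...,::-1])
c0=[.456,-.426,.006];rel([.44,-.02,.30],toolR(-25.2))
E
```

```text
[ 0.42225383 -0.42319269  0.25137746] [ 0.81020329  0.46179778 -0.17419736  1.64601595  0.08942744  1.04178009
 -0.2049281 ] 0.5989598727495402
shift(m) [ 0.2846 -0.2774 -0.0469] turn(2pi) [-0.0904  0.0159 -0.056 ] dist 0.4 deg 38.7
```

View pics/mat.png

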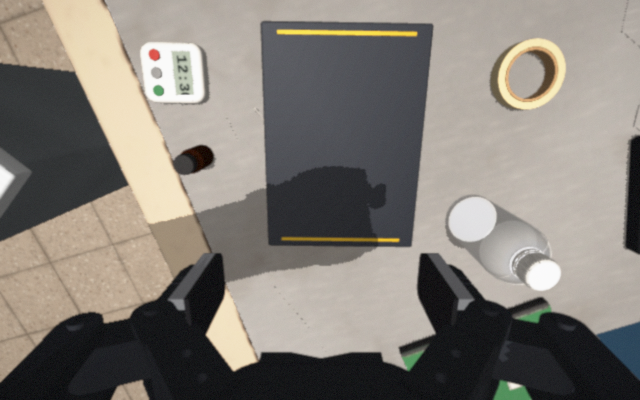

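The wrist view shows the whole mat, with corners at about (262,22), (433,24), (410,246) and (270,245). The timer (173,72), vial (194,160) and bottle (500,240) all stand off the mat.

```bash
python3 - <<'E'
from h import *
import pickle
p,im=pickle.load(open("mat.pkl","rb"))
H=hsv(im);m=((im.max(2)<85)).astype(np.uint8)*255;m|=cv2.inRange(H,(18,120,100),(32,255,255))
m[:,:252]=0;m[:,440:]=0;m[254:]=0;m[:14]=0
m=cv2.morphologyEx(m,cv2.MORPH_OPEN,np.ones((7,7)))
c=biggest(m);q0=np.array([[262,22],[433,24],[410,246],[270,245.]]);q=lines(c,q0)
X=onz(p,q,.006);print(q.round(1),X.round(4),[np.linalg.norm(X[i]-X[i-1]).round(4) for i in range(4)],X.mean(0).round(4))
a=X[1]-X[0];b=X[2]-X[3];e=X[0]-X[3];f=X[1]-X[2]
print([np.degrees(np.arctan2(v[1],v[0])).round(2) for v in (a,b,e,f)])
E
```

```text
Traceback (most recent call last):
  File "h.py", line 27, in lines
    vx,vy,x,y=cv2.fitLine(c[k].astype(np.float32),cv2.DIST_HUBER,0,.01,.01).ravel()
              ~~~~~~~~~~~^^^^^^^^^^^^^^^^^^^^^^^^^^^^^^^^^^^^^^^^^^^^^^^^^^
cv2.error: OpenCV(4.12.0) /io/opencv/modules/imgproc/src/linefit.cpp:50: error: (-215:Assertion failed) count > 0 in function 'fitLine2D_wods'
```

move_arm:
  moves:
    - [[1,0.035,-0.034,-0.01,-0.011,0.002,-0.007],[1,0.07,-0.068,-0.02,-0.022,0.004,-0.014],[1,0.105,-0.102,-0.03,-0.034,0.006,-0.021],[1,0.14,-0.136,-0.037,-0.045,0.008,-0.028],[1,0.175,-0.17,-0.042,-0.056,0.01,-0.035]]

```text
clock: 1.15
position: [0.4317, -0.1796, 0.2938]
tool_rot: [2.782, -0.024, 0.982]
force: [2.7, 0.2, -0.1]
grip_width: 0.085
finger_force: 0.0
```

```bash
python3 - <<'E'
from h import *
rel([.44,-.02,.30],toolR(-25.2))
E
```

```text
shift(m) [ 0.1374 -0.0755 -0.0315] turn(2pi) [-0.0341  0.0074 -0.0229] dist 0.16 deg 15.0
```

move_arm:
  moves:
    - [[1,0.035,-0.019,-0.008,-0.009,0.002,-0.006],[1,0.07,-0.038,-0.016,-0.017,0.004,-0.012],[1,0.105,-0.057,-0.024,-0.026,0.006,-0.018],[1,0.137,-0.0755,-0.0315,-0.034,0.0074,-0.023],[1,0.137,-0.0755,-0.0315,-0.034,0.0074,-0.023]]

```text
clock: 1.65
position: [0.4404, -0.0185, 0.2999]
tool_rot: [2.567, -0.001, 1.135]
force: [-0.1, -0.6, 0.8]
grip_width: 0.0853
finger_force: 0.0
```

```bash
python3 - <<'E'
from h import *
import pickle
s=bot.observe();p=bot.camera_params("wrist");im=bot.grab_frame("wrist")
print(s["position"],s["qpos"].round(3),abs(s["qd"]).max())
pickle.dump((p,im),open("enc.pkl","wb"));cv2.imwrite("pics/enc.png",im[...,::-1])
p,im=pickle.load(open("mat.pkl","rb"))
for r in (100,220): print(r,[tuple(im[r,x]) for x in range(240,460,18)])
print([tuple(im[y,340]) for y in range(5,270,12)])
E
```

```text
[ 0.44038123 -0.01853657  0.29993925] [ 0.296 -0.058 -0.658  2.331  0.737  0.563 -1.38 ] 0.09844123530308478
100 [(np.uint8(188), np.uint8(181), np.uint8(173)), (np.uint8(189), np.uint8(183), np.uint8(174)), (np.uint8(89), np.uint8(90), np.uint8(96)), (np.uint8(88), np.uint8(89), np.uint8(96)), (np.uint8(87), np.uint8(88), np.uint8(94)), (np.uint8(83), np.uint8(84), np.uint8(89)), (np.uint8(82), np.uint8(82), np.uint8(89)), (np.uint8(78), np.uint8(79), np.uint8(85)), (np.uint8(75), np.uint8(79), np.uint8(82)), (np.uint8(73), np.uint8(74), np.uint8(80)), (np.uint8(72), np.uint8(72), np.uint8(76)), (np.uint8(182), np.uint8(175), np.uint8(168)), (np.uint8(182), np.uint8(173), np.uint8(165))]
220 [(np.uint8(116), np.uint8(111), np.uint8(106)), (np.uint8(110), np.uint8(105), np.uint8(100)), (np.uint8(47), np.uint8(47), np.uint8(51)), (np.uint8(42), np.uint8(44), np.uint8(47)), (np.uint8(41), np.uint8(41), np.uint8(46)), (np.uint8(41), np.uint8(44), np.uint8(46)), (np.uint8(39), np.uint8(41), np.uint8(43)), (np.uint8(39), np.uint8(39), np.uint8(42)), (np.uint8(65), np.uint8(67), np.uint8(7
[... 516 characters left out ...]
(82), np.uint8(84), np.uint8(90)), (np.uint8(82), np.uint8(85), np.uint8(91)), (np.uint8(81), np.uint8(81), np.uint8(88)), (np.uint8(80), np.uint8(83), np.uint8(89)), (np.uint8(81), np.uint8(82), np.uint8(89)), (np.uint8(80), np.uint8(83), np.uint8(88)), (np.uint8(79), np.uint8(80), np.uint8(85)), (np.uint8(39), np.uint8(39), np.uint8(44)), (np.uint8(41), np.uint8(43), np.uint8(46)), (np.uint8(40), np.uint8(42), np.uint8(45)), (np.uint8(43), np.uint8(43), np.uint8(46)), (np.uint8(43), np.uint8(44), np.uint8(47)), (np.uint8(39), np.uint8(39), np.uint8(44)), (np.uint8(50), np.uint8(50), np.uint8(52)), (np.uint8(109), np.uint8(104), np.uint8(102)), (np.uint8(190), np.uint8(182), np.uint8(174))]
```

View pics/enc.png

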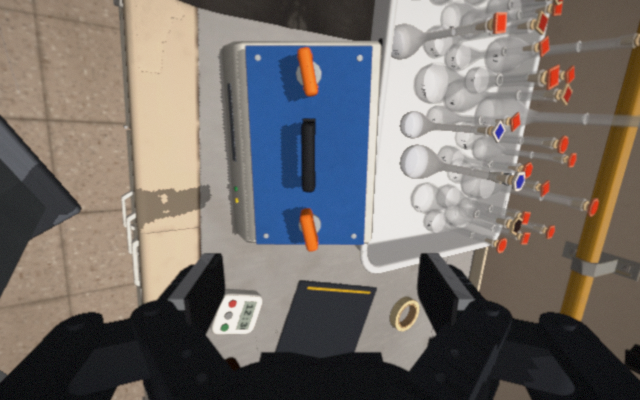

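The wrist view looks square-on at the cover, with corners near (246,46), (370,45), (365,244) and (256,243). The left wing is at (306,72), the handle at (308,155) and the right wing at (309,230). Both wings are near locked, tilted a few degrees.

```bash
python3 - <<'E'
from h import *
import pickle
p,im=pickle.load(open("mat.pkl","rb"))
I=im.astype(int);H=hsv(im);m=((I.max(2)<125)&(I[...,2]>=I[...,0]-1)).astype(np.uint8)*255;m|=cv2.inRange(H,(18,120,100),(32,255,255))
m[:,:245]=0;m[:,445:]=0;m[256:]=0;m[:10]=0
m=cv2.morphologyEx(m,cv2.MORPH_OPEN,np.ones((5,5)));m=cv2.morphologyEx(m,cv2.MORPH_CLOSE,np.ones((5,5)))
c=biggest(m);q0=np.array([[262,22],[433,24],[410,246],[270,245.]]);q=lines(c,q0)
X=onz(p,q,.006);print(q.round(1),X.round(4),[np.linalg.norm(X[i]-X[i-1]).round(4) for i in range(4)],"mat c",X.mean(0).round(4))
print([np.degrees(np.arctan2(v[1],v[0])).round(2) for v in (X[1]-X[0],X[2]-X[3],X[0]-X[3],X[1]-X[2])])
p,im=pickle.load(open("enc.pkl","rb"));H=hsv(im)
m=cv2.inRange(H,(100,150,60),(125,255,255));m[:30]=0;m[260:]=0;m[:,:225]=0;m[:,390:]=0
m=cv2.morphologyEx(m,cv2.MORPH_CLOSE,np.ones((5,5)))
c=biggest(m);q=lines(c,np.array([[246,46],[370,45],[365,244],[256,243.]]))
zb,zf=0.095+.065*.545+.018*.839,0.095-.065*.545+.018*.839
X=onz(p,q,[zf,zb,zb,zf]);print(q.round(1),X.round(4),[np.linalg.norm(X[i]-X[i-1]).round(4) for i in range(4)],"plate c",X.mean(0).round(4))
print("yaw",[np.degrees(np.arctan2(-v[0],v[1])).round(2) for v in (X[0]-X[3],X[1]-X[2])],[np.degrees(np.arctan2(v[1],v[0])).round(2) for v in (X[1]-X[0],X[2]-X[3])])
v=X[1]-X[0];print("slope",np.degrees(np.arctan2(v[2],np.hypot(*v[:2]))).round(1))
yaw=np.degrees(np.mean([np.arctan2(-v[0],v[1]) for v in (X[0]-X[3],X[1]-X[2])]))
Rc=coverR(yaw);pc=X.mean(0)-Rc.apply([0,0,.018]);print("cover origin",pc.round(4),"yaw",yaw.round(2))
# orange wings: cast onto plane of wing top (cover z=.052)
o=cv2.inRange(H,(5,150,120),(18,255,255));o[:,:280]=0;o[:,340:]=0;o[260:]=0
n=Rc.apply([0,0,1])
def oncov(uv,z):
    C,d=rays(p,uv);P=C+d*(((pc+n*z-C)@n)/(d@n))[:,None];return Rc.inv().apply(P-pc)
for c in sorted(cv2.findContours(o,cv2.RETR_EXTERNAL,cv2.CHAIN_APPROX_NONE)[0],key=cv2.contourArea)[-2:]:
    L=oncov(c.reshape(-1,2),.045);r=cv2.minAreaRect((L[:,:2]*1000).astype(np.float32));b=cv2.boxPoints(r);e=max(b[1]-b[0],b[2]-b[1],key=np.linalg.norm);e*=np.sign(e[1])
    print("wing c",np.round(r[0],1),"size",np.round(r[1],1),"th",np.arctan2(-e[0],e[1]).round(3))
k=((im.max(2)<60)*255).astype(np.uint8);k[:100]=0;k[205:]=0;k[:,:290]=0;k[:,:][:,330:]=0
L=oncov(biggest(k).reshape(-1,2),.056);print("handle",np.round((L.min(0)+L.max(0))/2*1000,1),np.round((L.max(0)-L.min(0))*1000,1))
E
```

```text
Traceback (most recent call last):
  File "h.py", line 27, in lines
    vx,vy,x,y=cv2.fitLine(c[k].astype(np.float32),cv2.DIST_HUBER,0,.01,.01).ravel()
              ~~~~~~~~~~~^^^^^^^^^^^^^^^^^^^^^^^^^^^^^^^^^^^^^^^^^^^^^^^^^^
cv2.error: OpenCV(4.12.0) /io/opencv/modules/imgproc/src/linefit.cpp:50: error: (-215:Assertion failed) count > 0 in function 'fitLine2D_wods'
```

```bash
cat > m.py <<'E'
from h import *
import pickle
p,im=pickle.load(open("mat.pkl","rb"))
I=im.astype(int);H=hsv(im);m=((I.max(2)<125)&(I[...,2]>=I[...,0]-1)).astype(np.uint8)*255;m|=cv2.inRange(H,(18,70,80),(34,255,255))
m[:,:245]=0;m[:,445:]=0;m[256:]=0;m[:10]=0
m=cv2.morphologyEx(m,cv2.MORPH_OPEN,np.ones((3,3)));m=cv2.morphologyEx(m,cv2.MORPH_CLOSE,np.ones((9,9)))
c=biggest(m);print(cv2.boundingRect(c));q0=np.array([[262,22],[433,24],[410,246],[270,245.]])
q=lines(c,q0)
X=onz(p,q,.006);print(q.round(1),X.round(4),[np.linalg.norm(X[i]-X[i-1]).round(4) for i in range(4)],"mat c",X.mean(0).round(4))
print([np.degrees(np.arctan2(v[1],v[0])).round(2) for v in (X[1]-X[0],X[2]-X[3],X[0]-X[3],X[1]-X[2])])
E
cat > e.py <<'E'
from h import *
import pickle
p,im=pickle.load(open("enc.pkl","rb"));H=hsv(im)
m=cv2.inRange(H,(100,150,60),(125,255,255));m[:30]=0;m[260:]=0;m[:,:225]=0;m[:,390:]=0
m=cv2.morphologyEx(m,cv2.MORPH_CLOSE,np.ones((5,5)))
c=biggest(m);q=lines(c,np.array([[246,46],[370,45],[365,244],[256,243.]]))
zb,zf=0.095+.065*.545+.018*.839,0.095-.065*.545+.018*.839
X=onz(p,q,[zf,zb,zb,zf]);print(q.round(1),X.round(4),[np.linalg.norm(X[i]-X[i-1]).round(4) for i in range(4)],"plate c",X.mean(0).round(4))
print("yaw",[np.degrees(np.arctan2(-v[0],v[1])).round(2) for v in (X[0]-X[3],X[1]-X[2])],[np.degrees(np.arctan2(v[1],v[0])).round(2) for v in (X[1]-X[0],X[2]-X[3])])
v=X[1]-X[0];print("slope",np.degrees(np.arctan2(v[2],np.hypot(*v[:2]))).round(1))
yaw=np.degrees(np.mean([np.arctan2(-v[0],v[1]) for v in (X[0]-X[3],X[1]-X[2])]))
Rc=coverR(yaw);pc=X.mean(0)-Rc.apply([0,0,.018]);print("cover origin",pc.round(4),"yaw",yaw.round(2))
o=cv2.inRange(H,(5,150,120),(18,255,255));o[:,:280]=0;o[:,340:]=0;o[260:]=0
n=Rc.apply([0,0,1])
def oncov(uv,z):
    C,d=rays(p,uv);P=C+d*(((pc+n*z-C)@n)/(d@n))[:,None];return Rc.inv().apply(P-pc)
for c in sorted(cv2.findContours(o,cv2.RETR_EXTERNAL,cv2.CHAIN_APPROX_NONE)[0],key=cv2.contourArea)[-2:]:
    L=oncov(c.reshape(-1,2),.045);r=cv2.minAreaRect((L[:,:2]*1000).astype(np.float32));b=cv2.boxPoints(r);e=max(b[1]-b[0],b[2]-b[1],key=np.linalg.norm);e*=np.sign(e[1])
    print("wing c",np.round(r[0],1),"size",np.round(r[1],1),"th",np.arctan2(-e[0],e[1]).round(3))
k=((im.max(2)<60)*255).astype(np.uint8);k[:100]=0;k[205:]=0;k[:,:290]=0;k[:,:][:,330:]=0
L=oncov(biggest(k).reshape(-1,2),.056);print("handle",np.round((L.min(0)+L.max(0))/2*1000,1),np.round((L.max(0)-L.min(0))*1000,1))
E
python3 m.py; python3 e.py
```

```text
(261, 22, 171, 224)
[[261.2  21.4]
 [432.   24.4]
 [410.1 245.5]
 [269.  243.7]] [[ 0.4893 -0.2719  0.006 ]
 [ 0.6127 -0.4062  0.006 ]
 [ 0.4232 -0.5808  0.006 ]
 [ 0.3001 -0.4468  0.006 ]] [np.float64(0.2577), np.float64(0.1824), np.float64(0.2577), np.float64(0.182)] mat c [ 0.4563 -0.4264  0.006 ]
[np.float64(-47.42), np.float64(-47.4), np.float64(42.76), np.float64(42.66)]
[[246.1  47. ]
 [370.3  47. ]
 [361.9 243. ]
 [257.2 243. ]] [[ 0.5433  0.0708  0.0747]
 [ 0.6373  0.0266  0.1455]
 [ 0.546  -0.1672  0.1455]
 [ 0.4517 -0.1251  0.0747]] [np.float64(0.2162), np.float64(0.1257), np.float64(0.2143), np.float64(0.1252)] plate c [ 0.5446 -0.0487  0.1101]
yaw [np.float64(-25.06), np.float64(-25.22)] [np.float64(-25.15), np.float64(-24.09)]
slope 34.3
cover origin [ 0.5535 -0.0529  0.095 ] yaw -25.14
wing c [  0.2 -80.5] size [14.1 48.2] th 0.183
wing c [ 0.5 82. ] size [12.9 43.2] th 0.184
handle [ 0.4  2.9 56. ] [12.6 71.5  0. ]
```

```bash
cat >> h.py <<'E'
PC=np.array([.5535,-.053,.095]);YAW=-25.1;RC=coverR(YAW)
MAT=np.array([.4563,-.4264,.006]);MA=-47.4
def cov(x,y,z): return PC+RC.apply([x,y,z])
def incov():
    p,R=pose();s=bot.observe();M=(RC.inv()*R).as_matrix()
    print("tcp in cover mm",(RC.inv().apply(p-PC)*1000).round(1),"th",np.arctan2(M[1,1],M[0,1]).round(3),"tilt",np.degrees(np.arccos(-M[2,2])).round(2),"q",s["qpos"].round(2),"F",s["force"].round(1),"w",s["grip_width"].round(4),"t",s["clock"])
E
python3 - <<'E'
from h import *
incov();rel(cov(0,.082,.086),toolR(YAW,.184))
E
```

```text
Traceback (most recent call last):
  File "h.py", line 47, in incov
    print("tcp in cover mm",(RC.inv().apply(p-PC)*1000).round(1),"th",np.arctan2(M[1,1],M[0,1]).round(3),"tilt",np.degrees(np.arccos(-M[2,2])).round(2),"q",s["qpos"].round(2),"F",s["force"].round(1),"w",s["grip_width"].round(4),"t",s["clock"])
                                                                                                                                                                                                           ^^^^^^^^^^^^^^^^^^^^^
AttributeError: 'float' object has no attribute 'round'
```

```bash
sed -i 's/s\["grip_width"\].round(4)/round(float(s["grip_width"]),4)/' h.py && python3 - <<'E'
from h import *
incov();rel(cov(0,.082,.086),toolR(YAW,.184))
E
```

```text
tcp in cover mm [ 13.6 -17.8 235.2] th 0.001 tilt 0.16 q [ 0.3  -0.06 -0.66  2.33  0.73  0.56 -1.38] F [-0.9  0.6 -0.5] w 0.0853 t 1.7
shift(m) [ 0.0997 -0.0131  0.1493] turn(2pi) [-0.0004 -0.0001 -0.0291] dist 0.18 deg 10.5
```

move_arm:
  moves:
    - [[1,0.025,-0.003,0.038,0,0,-0.007],[1,0.05,-0.006,0.075,0,0,-0.015],[1,0.075,-0.01,0.112,0,0,-0.022],[1,0.0997,-0.013,0.149,0,0,-0.029],[1,0.0997,-0.013,0.149,0,0,-0.029]]

```text
clock: 2.2
position: [0.5459, 0.0393, 0.16]
tool_rot: [2.588, 0.101, 1.286]
force: [-0.3, 0.1, 0.7]
grip_width: 0.085
finger_force: 0.0
```

```bash
python3 - <<'E'
from h import *
incov();rel(cov(0,.082,.027),toolR(YAW,.184))
im=bot.grab_frame("wrist");cv2.imwrite("pics/s1.png",im[...,::-1])
E
```

```text
tcp in cover mm [-3.2 80.4 79.6] th 0.184 tilt 0.88 q [ 0.11  0.46 -0.67  2.23  1.43  0.72 -1.95] F [-0.3  0.1  0.7] w 0.085 t 2.2
shift(m) [0.0011 0.0043 0.0525] turn(2pi) [-0.0024  0.0003 -0.    ] dist 0.053 deg 0.9
```

View pics/s1.png

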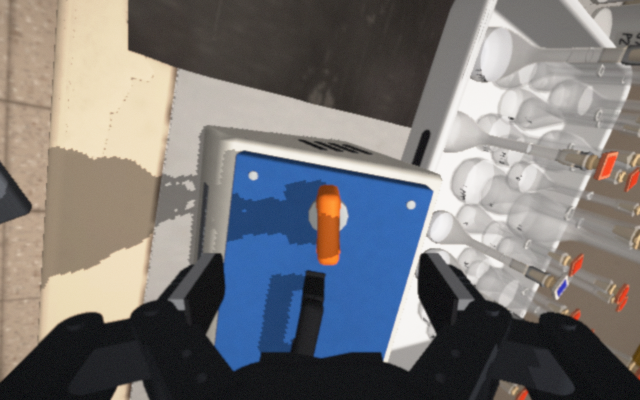

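The wing at (328,225) lies vertical in the tool view, midway between the open fingers. I'll do a small test turn to see which way joint 7 goes before gripping.

move_arm:
  moves:
    - [[1,0.001,0.004,0.01,-0.002,0,-0.02],[1,0.001,0.004,0.01,-0.002,0,-0.04],[1,0.001,0.004,0.01,-0.002,0,-0.04]]

```text
clock: 2.55
position: [0.5544, 0.0349, 0.1621]
tool_rot: [2.6, 0.233, 1.5]
force: [-0.3, -0.7, -0.3]
grip_width: 0.0855
finger_force: 0.0
```

```bash
python3 - <<'E'
from h import *
incov()
E
```

```text
tcp in cover mm [ 5.9 80.  76.1] th 0.432 tilt 0.52 q [ 0.11  0.46 -0.66  2.23  1.47  0.72 -1.73] F [-0.3 -0.7 -0.3] w 0.0855 t 2.55
```

```bash
python3 - <<'E'
from h import *
bot.grab_frame("wrist");bot.grab_frame("wrist")
incov();rel(cov(0,.082,.027),toolR(YAW,.184))
E
```

```text
tcp in cover mm [ 5.9 80.5 76.3] th 0.426 tilt 0.54 q [ 0.11  0.46 -0.66  2.23  1.48  0.72 -1.73] F [-1.   0.6  0.4] w 0.0857 t 2.65
shift(m) [ 0.004  -0.0052  0.0492] turn(2pi) [0.0015 0.0002 0.0386] dist 0.05 deg 13.9
```

move_arm:
  moves:
    - [[1,0.004,-0.005,0.016,0.0015,0,0.02],[1,0.004,-0.005,0.032,0.0015,0,0.0386],[1,0.004,-0.005,0.046,0.0015,0,0.0386],[1,0.004,-0.005,0.046,0.0015,0,0.0386]]

```text
clock: 3.05
position: [0.5734, 0.0282, 0.1186]
tool_rot: [2.576, 0.102, 1.287]
force: [-0.5, 0.0, -0.5]
grip_width: 0.0853
finger_force: 0.0
```

```bash
python3 - <<'E'
from h import *
incov();rel(cov(0,.082,.027),toolR(YAW,.184))
E
```

```text
tcp in cover mm [-0.9 82.  28.8] th 0.185 tilt 0.16 q [ 0.11  0.57 -0.63  2.21  1.61  0.73 -2.06] F [-0.5  0.  -0.5] w 0.0853 t 3.05
shift(m) [-0.0002  0.0009  0.0018] turn(2pi) [-0.0003  0.0003  0.0002] dist 0.002 deg 0.2
```

move_arm:
  force: 40
  moves:
    - [[0,0,0.001,0.001,0,0,0],[0,0,0.001,0.001,0,0,0],[0,0,0.001,0.001,0,0,0],[0,0,0.001,0.001,0,0,0],[0,0,0.001,0.001,0,0,0]]

```text
clock: 3.55
position: [0.5748, 0.0289, 0.1191]
tool_rot: [2.575, 0.103, 1.291]
force: [-8.3, 3.0, 7.1]
grip_width: 0.0125
finger_force: 21.5
```

```bash
python3 - <<'E'
from h import *
incov();print(bot.observe()["finger_force"])
E
```

```text
tcp in cover mm [ 0.1 83.2 28.6] th 0.189 tilt 0.06 q [ 0.11  0.58 -0.63  2.21  1.61  0.73 -2.06] F [-8.3  3.   7.1] w 0.0125 t 3.55
21.48656129837036
```

move_arm:
  moves:
    - [[0,0,0,-0.001,0,0,-0.01],[0,0,0,-0.001,0,0,-0.03],[0,0,0,-0.001,0,0,-0.05],[0,0,0,-0.001,0,0,-0.07],[0,0,0,-0.001,0,0,-0.09]]

```text
clock: 4.05
position: [0.5739, 0.0289, 0.1194]
tool_rot: [2.704, 0.384, 1.805]
force: [-0.9, -0.8, -4.1]
grip_width: 0.0123
finger_force: 41.1
```

```bash
python3 - <<'E'
from h import *
incov();s=bot.observe();print(s["finger_force"],s["moment"].round(2))
E
```

```text
tcp in cover mm [-0.3 82.8 29.3] th 0.759 tilt 0.13 q [ 0.07  0.56 -0.59  2.21  1.6   0.71 -1.49] F [-0.9 -0.8 -4.1] w 0.0123 t 4.05
41.05418801307678 [ 0.37  0.81 -0.06]
```

move_arm:
  moves:
    - [[0,0,0,0,0,0,-0.022],[0,0,0,0,0,0,-0.044],[0,0,0,0,0,0,-0.066],[0,0,0,0,0,0,-0.088],[0,0,0,0,0,0,-0.11]]

```text
clock: 4.55
position: [0.5738, 0.0289, 0.1193]
tool_rot: [3.066, 0.569, 2.561]
force: [-3.3, 0.9, -4.7]
grip_width: 0.0125
finger_force: 44.2
```

```bash
python3 - <<'E'
from h import *
bot.grab_frame("wrist");bot.grab_frame("wrist")
incov();s=bot.observe();R=pose()[1];print(s["finger_force"],R.inv().apply(s["moment"]).round(2))
E
```

```text
tcp in cover mm [-0.5 82.8 29.3] th 1.448 tilt 0.14 q [ 0.04  0.55 -0.54  2.21  1.6   0.68 -0.81] F [-2.2 -0.9 -4.2] w 0.012 t 4.65
41.69216215610504 [0.44 1.44 0.54]
```

move_arm:
  moves:
    - [[0.32,0,0,0,0,0,0],[0.32,0,0,0,0,0,0],[0.32,0,0,-0.02,0,0,0],[0.32,0,0,-0.045,0,0,0],[0.5,0,0,-0.07,0,0,0]]

```text
clock: 5.15
position: [0.5394, 0.0455, 0.179]
tool_rot: [3.06, 0.569, 2.552]
force: [-0.3, 0.0, 0.4]
grip_width: 0.0407
finger_force: 0.0
```

```bash
python3 - <<'E'
from h import *
im=bot.grab_frame("wrist");cv2.imwrite("pics/s2.png",im[...,::-1]);bot.grab_frame("wrist")
incov();rel(cov(0,-.082,.095),toolR(YAW,.184))
E
```

```text
tcp in cover mm [  1.2  84.2 101.7] th 1.443 tilt 0.14 q [ 0.02  0.39 -0.59  2.24  1.37  0.68 -0.66] F [ 0.2 -0.3 -0.2] w 0.0422 t 5.25
shift(m) [-0.02   -0.165   0.0064] turn(2pi) [0.0004 0.     0.2004] dist 0.166 deg 72.2
```

View pics/s2.png

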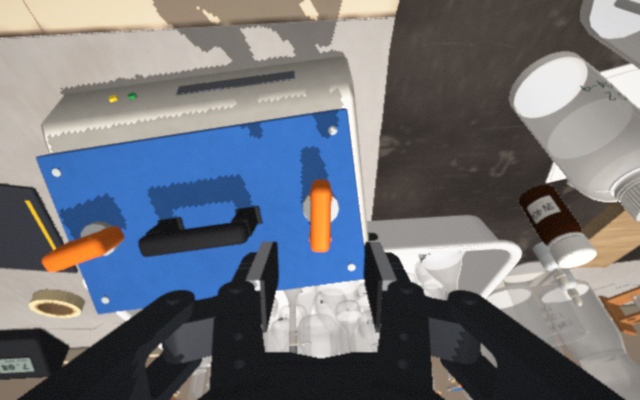

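The left wing (320,215) now runs nearly up the slope, so it is at its stop. The right wing (85,248) is still close to locked.

move_arm:
  moves:
    - [[0.5,-0.002,-0.018,0,0,0,0.022],[0.6,-0.004,-0.036,0,0,0,0.044],[0.7,-0.006,-0.054,0,0,0,0.066],[0.8,-0.008,-0.072,0,0,0,0.088],[1,-0.01,-0.09,0,0,0,0.11]]

```text
clock: 5.75
position: [0.5002, -0.037, 0.1774]
tool_rot: [2.698, 0.379, 1.793]
force: [0.7, -0.1, 0.2]
grip_width: 0.0808
finger_force: 0.0
```

```bash
python3 - <<'E'
from h import *
incov();rel(cov(0,-.082,.085),toolR(YAW,.184))
E
```

```text
tcp in cover mm [-1.3 -8.2 99.1] th 0.747 tilt 0.09 q [ 0.17  0.31 -0.53  2.37  1.52  0.54 -1.38] F [ 0.7 -0.1  0.2] w 0.0808 t 5.75
shift(m) [-0.0551 -0.0492  0.0142] turn(2pi) [-0.0003  0.      0.0895] dist 0.075 deg 32.2
```

move_arm:
  moves:
    - [[1,-0.014,-0.012,0.004,0,0,0.0225],[1,-0.028,-0.025,0.007,0,0,0.045],[1,-0.042,-0.037,0.01,0,0,0.067],[1,-0.055,-0.049,0.014,0,0,0.0895],[1,-0.055,-0.049,0.014,0,0,0.0895]]

```text
clock: 6.25
position: [0.4768, -0.1093, 0.1665]
tool_rot: [2.575, 0.101, 1.285]
force: [0.4, -0.2, 0.1]
grip_width: 0.0851
finger_force: 0.0
```

```bash
python3 - <<'E'
from h import *
im=bot.grab_frame("wrist");cv2.imwrite("pics/s3.png",im[...,::-1])
incov();rel(cov(0,-.082,.029),toolR(YAW,.184))
E
```

```text
tcp in cover mm [  0.6 -82.8  84.8] th 0.186 tilt 0.17 q [ 0.49  0.33 -0.67  2.43  1.74  0.49 -1.98] F [-0.3  0.4 -0.5] w 0.0854 t 6.3
shift(m) [ 0.001  -0.0004  0.0558] turn(2pi) [-0.0004  0.0003  0.0003] dist 0.056 deg 0.2
```

View pics/s3.png

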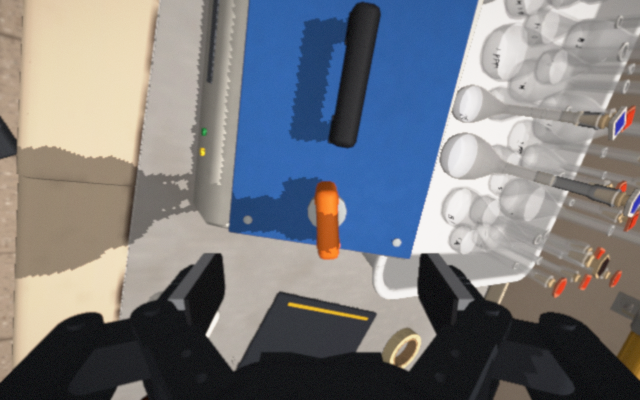

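The right wing (328,220) lies vertical between the fingers, in the same place in the view as the left one did, so it is aligned.

move_arm:
  moves:
    - [[1,0.001,0,0.019,0,0,0],[1,0.001,0,0.037,0,0,0],[1,0.001,0,0.055,0,0,0],[1,0.001,0,0.055,0,0,0],[1,0.001,0,0.055,0,0,0]]

```text
clock: 6.8
position: [0.5045, -0.1182, 0.1205]
tool_rot: [2.577, 0.104, 1.294]
force: [-0.3, -0.7, -1.0]
grip_width: 0.0854
finger_force: 0.0
```

```bash
python3 - <<'E'
from h import *
incov();rel(cov(0,-.082,.030),toolR(YAW,.184))
E
```

```text
tcp in cover mm [ -0.1 -79.9  30.5] th 0.192 tilt 0.15 q [ 0.5   0.5  -0.67  2.4   1.93  0.59 -2.11] F [-0.3 -0.7 -1. ] w 0.0854 t 6.8
shift(m) [-0.0021 -0.0003  0.0005] turn(2pi) [-0.0004 -0.      0.0012] dist 0.002 deg 0.5
```

move_arm:
  force: 40
  moves:
    - [[0,-0.0015,0,0,0,0,0],[0,-0.0015,0,0,0,0,0],[0,-0.0015,0,0,0,0,0],[0,-0.0015,0,0,0,0,0],[0,-0.0015,0,0,0,0,0]]

```text
clock: 7.3
position: [0.5045, -0.12, 0.1212]
tool_rot: [2.575, 0.105, 1.294]
force: [-6.0, 3.9, 6.0]
grip_width: 0.0124
finger_force: 20.2
```

move_arm:
  moves:
    - [[0,0,0,0,0,0,-0.01],[0,0,0,0,0,0,-0.03],[0,0,0,0,0,0,-0.05],[0,0,0,0,0,0,-0.07],[0,0,0,0,0,0,-0.09]]

```text
clock: 7.8
position: [0.5046, -0.12, 0.1214]
tool_rot: [2.703, 0.386, 1.808]
force: [-2.9, 1.7, 7.8]
grip_width: 0.012
finger_force: 43.7
```

```bash
python3 - <<'E'
from h import *
incov();s=bot.observe();print(s["finger_force"],s["moment"].round(2))
E
```

```text
tcp in cover mm [  1.  -81.4  30.7] th 0.763 tilt 0.04 q [ 0.4   0.47 -0.54  2.4   1.98  0.53 -1.6 ] F [-2.9  1.7  7.8] w 0.012 t 7.8
43.706467151641846 [ 0.21  0.27 -0.08]
```

move_arm:
  moves:
    - [[0,0,0,0,0,0,-0.022],[0,0,0,0,0,0,-0.044],[0,0,0,0,0,0,-0.066],[0,0,0,0,0,0,-0.088],[0,0,0,0,0,0,-0.11]]

```text
clock: 8.3
position: [0.5048, -0.1199, 0.1214]
tool_rot: [3.066, 0.571, 2.565]
force: [-2.9, 3.5, 8.8]
grip_width: 0.0121
finger_force: 49.2
```

```bash
python3 - <<'E'
from h import *
bot.grab_frame("wrist");bot.grab_frame("wrist")
incov();s=bot.observe();R=pose()[1];print(s["finger_force"],R.inv().apply(s["moment"]).round(2))
E
```

```text
tcp in cover mm [  1.2 -81.2  30.8] th 1.453 tilt 0.03 q [ 0.27  0.45 -0.38  2.41  2.05  0.47 -1.  ] F [-2.5  2.4  6.8] w 0.0123 t 8.4
48.16812515258789 [-0.12  0.26  1.02]
```

move_arm:
  moves:
    - [[0.32,0,0,0,0,0,0],[0.32,0,0,0,0,0,0],[0.32,0,0,-0.02,0,0,0],[0.32,0,0,-0.04,0,0,0],[0.32,0,0,-0.055,0,0,0]]

```text
clock: 8.9
position: [0.4786, -0.1071, 0.1659]
tool_rot: [3.064, 0.571, 2.56]
force: [-0.1, -0.7, 0.5]
grip_width: 0.0275
finger_force: 0.0
```

```bash
python3 - <<'E'
from h import *
bot.grab_frame("wrist");bot.grab_frame("wrist")
incov();rel(cov(0,.0,.085),toolR(YAW,0))
E
```

```text
tcp in cover mm [  1.4 -81.7  83.8] th 1.446 tilt 0.01 q [ 0.45  0.33 -0.63  2.43  1.75  0.48 -0.74] F [ 0.3 -0.9  0.6] w 0.0271 t 9.0
shift(m) [ 0.0115  0.0809 -0.0012] turn(2pi) [ 0.     -0.      0.2302] dist 0.082 deg 82.9
```

move_arm:
  moves:
    - [[0.4,0.001,0.01,-0.002,0,0,0.023],[0.5,0.002,0.02,-0.003,0,0,0.046],[0.6,0.004,0.03,-0.003,0,0,0.069],[0.8,0.005,0.04,-0.003,0,0,0.092],[1,0.007,0.05,-0.003,0,0,0.115]]

```text
clock: 9.5
position: [0.4985, -0.0615, 0.1662]
tool_rot: [2.689, 0.367, 1.766]
force: [0.1, 0.0, -0.4]
grip_width: 0.0782
finger_force: 0.0
```

```bash
python3 - <<'E'
from h import *
bot.grab_frame("wrist")
incov();rel(cov(0.0005,.0,.086),toolR(YAW,0))
E
```

```text
tcp in cover mm [ -0.  -29.3  85. ] th 0.709 tilt 0.09 q [ 0.39  0.37 -0.73  2.38  1.62  0.59 -1.45] F [0.4 2.2 0.7] w 0.084 t 9.55
shift(m) [ 0.0219  0.0194 -0.001 ] turn(2pi) [-0.0002 -0.0002  0.1129] dist 0.029 deg 40.6
```

move_arm:
  moves:
    - [[1,0.005,0.004,0,0,0,0.023],[1,0.01,0.008,0,0,0,0.046],[1,0.015,0.012,0,0,0,0.069],[1,0.02,0.016,0,0,0,0.092],[1,0.022,0.0194,-0.001,0,0,0.113]]

```text
clock: 10.05
position: [0.5102, -0.0346, 0.1669]
tool_rot: [2.567, 0.007, 1.143]
force: [-0.7, -0.2, -1.0]
grip_width: 0.0856
finger_force: 0.0
```

```bash
python3 - <<'E'
from h import *
im=bot.grab_frame("wrist");cv2.imwrite("pics/s4.png",im[...,::-1]);bot.grab_frame("wrist")
cv2.imwrite("pics/t4.png",cv2.resize(bot.grab_frame("top")[90:230,150:310,::-1],None,fx=4,fy=4))
incov();rel(cov(0.0005,.0005,.031),toolR(YAW,0))
E
```

```text
tcp in cover mm [-0.1 -1.9 86.2] th 0.02 tilt 0.09 q [ 0.38  0.41 -0.8   2.35  1.56  0.67 -2.12] F [-0.2  0.8 -0.1] w 0.0855 t 10.2
shift(m) [0.0024 0.0008 0.0552] turn(2pi) [-0.0002  0.0001  0.0032] dist 0.055 deg 1.2
```

View pics/s4.png

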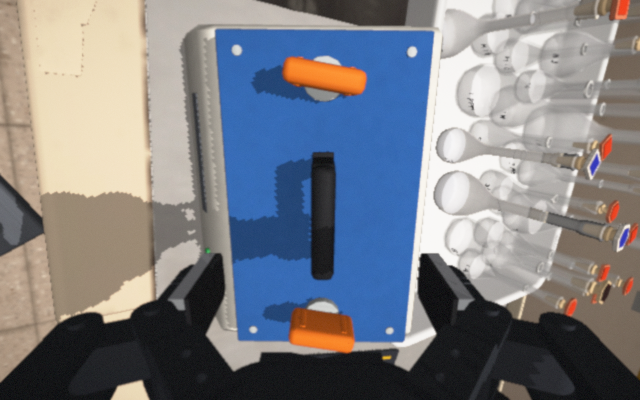

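Both wings (325,75) and (322,328) now run nearly up the slope, and the handle bar (323,215) is upright and centred between the fingers.

move_arm:
  moves:
    - [[1,0.002,0.001,0.018,0,0,0.003],[1,0.002,0.001,0.037,0,0,0.003],[1,0.002,0.001,0.055,0,0,0.003],[1,0.002,0.001,0.055,0,0,0.003],[1,0.002,0.001,0.055,0,0,0.003]]

```text
clock: 10.7
position: [0.5381, -0.0457, 0.1218]
tool_rot: [2.568, 0.001, 1.132]
force: [-0.5, 0.5, 0.5]
grip_width: 0.0854
finger_force: 0.0
```

move_arm:
  force: 80
  moves:
    - [[0,0,0,0,0,0,0],[0,0,0,0,0,0,0],[0,0,0,0,0,0,0],[0,0,0,0,0,0,0],[0,0,0,0,0,0,0]]

```text
clock: 11.2
position: [0.5386, -0.0456, 0.1223]
tool_rot: [2.567, -0.001, 1.13]
force: [-25.6, 4.7, 41.7]
grip_width: 0.0125
finger_force: 63.0
```

```bash
python3 - <<'E'
from h import *
bot.grab_frame("wrist");bot.grab_frame("wrist");incov();print(bot.observe()["finger_force"])
E
```

```text
tcp in cover mm [ 0.9  0.4 32.2] th -0.003 tilt 0.04 q [ 0.37  0.55 -0.76  2.32  1.74  0.72 -2.25] F [-7.4  1.3 12.2] w 0.0122 t 11.3
78.11113715171814
```

move_arm:
  moves:
    - [[0,0,0,-0.008,0,0,0],[0,0,0,-0.02,0,0,0],[0,0,0,-0.035,0,0,0],[0,0,0,-0.05,0,0,0],[0,0,0,-0.055,0,0,0]]

```text
clock: 11.8
position: [0.511, -0.0325, 0.1693]
tool_rot: [2.566, -0.002, 1.13]
force: [0.3, 0.5, -5.0]
grip_width: 0.0121
finger_force: 79.2
```

```bash
python3 - <<'E'
from h import *
im=bot.grab_frame("wrist");cv2.imwrite("pics/s5.png",im[...,::-1]);bot.grab_frame("wrist")
incov();print(bot.observe()["finger_force"]);rel(MAT+[0,0,.20],down(MA));rel(cov(0.0,-0.05,.2),down(-35))
E
```

```text
tcp in cover mm [ 1.2  0.3 87.3] th -0.003 tilt 0.02 q [ 0.38  0.4  -0.8   2.35  1.55  0.67 -2.14] F [ 0.4  0.4 -5.6] w 0.0121 t 11.9
79.26493763923645
shift(m) [-0.3793  0.1195  0.0326] turn(2pi) [ 0.0904 -0.0179  0.0597] dist 0.399 deg 39.5
shift(m) [-0.0504 -0.001  -0.1127] turn(2pi) [ 0.0914 -0.008   0.0262] dist 0.123 deg 34.3
```

View pics/s5.png

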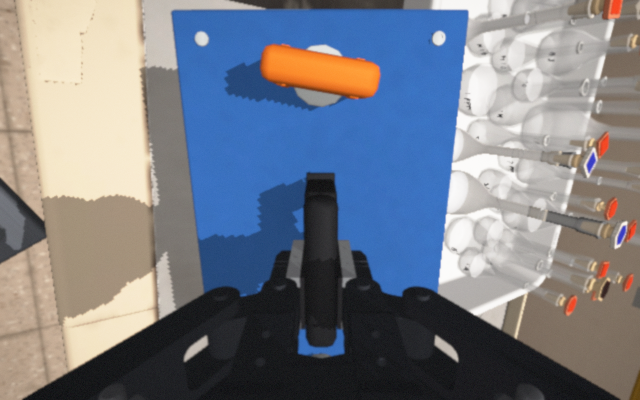

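The cover has lifted clear on the handle and is level with the gripper; the left wing (320,72) is still released.

move_arm:
  moves:
    - [[0,0,0.022,-0.034,0,0,0],[0,0,0.047,-0.072,0,0,0],[0,-0.035,0.058,-0.068,0.008,-0.002,0.005],[0,-0.08,0.071,-0.06,0.02,-0.004,0.013],[0,-0.125,0.081,-0.052,0.031,-0.006,0.02]]

```text
clock: 12.4
position: [0.4977, -0.1399, 0.2558]
tool_rot: [2.745, -0.02, 1.013]
force: [0.9, -0.8, -5.5]
grip_width: 0.0122
finger_force: 79.4
```

```bash
python3 - <<'E'
from h import *
s=bot.observe();print(s["qpos"].round(2),s["force"].round(1),s["finger_force"]);rel(MAT+[0,0,.19],down(MA))
E
```

```text
[ 0.77  0.23 -0.83  2.13  0.67  0.6  -1.08] [ 0.9 -0.8 -5.5] 79.40956950187683
shift(m) [-0.266   0.0864  0.0955] turn(2pi) [ 0.0623 -0.0116  0.0416] dist 0.296 deg 27.3
```

move_arm:
  moves:
    - [[0,-0.045,0.015,0.016,0.011,-0.002,0.007],[0,-0.09,0.029,0.032,0.022,-0.004,0.014],[0,-0.135,0.044,0.048,0.033,-0.006,0.022],[0,-0.18,0.058,0.065,0.044,-0.008,0.029],[0,-0.225,0.073,0.081,0.054,-0.01,0.036]]

```text
clock: 12.9
position: [0.4614, -0.3837, 0.2033]
tool_rot: [3.092, -0.008, 0.776]
force: [1.7, 0.2, -3.7]
grip_width: 0.0123
finger_force: 79.4
```

```bash
python3 - <<'E'
from h import *
bot.grab_frame("wrist");bot.grab_frame("wrist")
rel(MAT+[0,0,.14],down(MA))
E
```

```text
shift(m) [-0.0289  0.0223  0.0558] turn(2pi) [ 0.0076 -0.0011  0.0038] dist 0.067 deg 3.1
```

move_arm:
  moves:
    - [[0,-0.015,0.012,0.028,0.004,-0.0005,0.002],[0,-0.029,0.022,0.056,0.0076,-0.001,0.0038],[0,-0.029,0.022,0.056,0.0076,-0.001,0.0038],[0,-0.029,0.022,0.056,0.0076,-0.001,0.0038]]

```text
clock: 13.4
position: [0.4596, -0.419, 0.1483]
tool_rot: [3.138, -0.003, 0.754]
force: [-0.1, 0.6, -4.6]
grip_width: 0.0121
finger_force: 79.8
```

```bash
python3 - <<'E'
from h import *
im=bot.grab_frame("wrist");cv2.imwrite("pics/s6.png",im[...,::-1])
cv2.imwrite("pics/t6.png",bot.grab_frame("top")[...,::-1])
rel(MAT+[0,0,.045],down(MA));print(bot.observe()["position"],bot.observe()["tool_rot"],bot.observe()["force"])
E
```

```text
shift(m) [-0.0086  0.0022  0.099 ] turn(2pi) [ 0.001  -0.0005  0.0019] dist 0.099 deg 0.8
[ 0.46042543 -0.41863935  0.15005425] [ 3.1352461  -0.00320136  0.75545484] [ 0.45569387  0.06286148 -4.41734167]
```

View pics/t6.png

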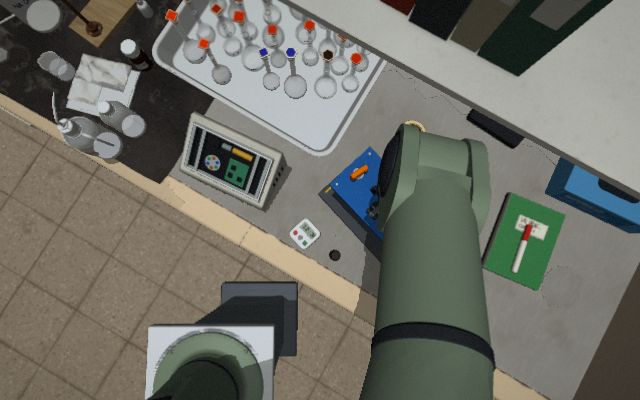

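The top view shows the opened enclosure (233,160) with its inside exposed, and the cover held over the mat at about (355,190). The timer and vial are where they were. I'll measure from the wrist frame how the cover sits in the grip before lowering it.

```bash
cat > g.py <<'E'
from h import *
import sys
def cover_in_tool(im,cam,p,R,dz):
    m=cv2.inRange(hsv(im),(98,110,25),(128,255,255));m[270:]=0;m=cv2.morphologyEx(m,cv2.MORPH_OPEN,np.ones((3,3)))
    c=biggest(m).reshape(-1,2);x0,y0,w,h=cv2.boundingRect(c);print("bbox",x0,y0,w,h)
    rows=[(r,*np.where(m[r])[0][[0,-1]]) for r in range(y0+15,230,5)]
    def T(uv):
        C,d=rays(cam,uv);n=R.apply([0,0,1]);o=p+n*dz;return R.inv().apply(C+d*(((o-C)@n)/(d@n))[:,None]-p)
    L=T([(a,r) for r,a,b in rows]);Rr=T([(b,r) for r,a,b in rows])
    fl=[np.polyfit(E[:,0],E[:,1],1) for E in (L,Rr)]
    print("side slopes deg",[np.degrees(np.arctan(f[0])).round(2) for f in fl],"y at 0 (mm)",[round(f[1]*1000,1) for f in fl])
    cols=range(x0+40,x0+w-40,6);t=T([(u,np.where(m[:,u])[0][0]) for u in cols]);f=np.polyfit(t[:,1],t[:,0],1);print("top edge x mm",round(f[1]*1000,1),"slope deg",np.degrees(np.arctan(f[0])).round(2))
cam=bot.camera_params("wrist");p,R=pose();im=bot.grab_frame("wrist");cover_in_tool(im,cam,p,R,.014)
import pickle
cam,im=pickle.load(open("mat.pkl","rb"));print("bottle base",onz(cam,[[473,218]],0))
rel(MAT+[0,0,.045],down(MA))
E
python3 g.py
```

```text
bbox 173 10 296 260
side slopes deg [np.float64(-0.19), np.float64(-0.18)] y at 0 (mm) [np.float64(-63.8), np.float64(62.8)]
top edge x mm 109.2 slope deg 0.15
bottle base [[ 0.50348338 -0.613866    0.        ]]
shift(m) [-0.0087  0.002   0.0995] turn(2pi) [ 0.0011 -0.0005  0.0019] dist 0.1 deg 0.8
```

move_arm:
  moves:
    - [[0,-0.005,0.001,0.03,0.0011,-0.0005,0.0019],[0,-0.0087,0.002,0.06,0.0011,-0.0005,0.0019],[0,-0.0087,0.002,0.085,0.0011,-0.0005,0.0019],[0,-0.0087,0.002,0.0995,0.0011,-0.0005,0.0019],[0,-0.0087,0.002,0.0995,0.0011,-0.0005,0.0019]]

```text
clock: 14.05
position: [0.4555, -0.426, 0.0494]
tool_rot: [-3.139, 0.0, 0.744]
force: [-0.2, 0.2, -4.6]
grip_width: 0.0125
finger_force: 79.7
```

```bash
python3 - <<'E'
from h import *
for i in range(3): bot.grab_frame("wrist")
s=bot.observe();print(s["position"],s["force"]);rel(MAT+[0,0,.034],down(MA))
E
```

```text
[ 0.45662102 -0.42703711  0.05188593] [-0.04918741  0.06712074 -4.08479497]
shift(m) [ 0.0002 -0.0007  0.0119] turn(2pi) [ 0.0002 -0.     -0.0001] dist 0.012 deg 0.1
```

move_arm:
  moves:
    - [[0,0,0,0.004,0,0,0],[0,0,0,0.008,0,0,0],[0,0,0,0.011,0,0,0],[0,0,0,0.0125,0,0,0],[0,0,0,0.0135,0,0,0]]

```text
clock: 14.7
position: [0.4559, -0.427, 0.0397]
tool_rot: [3.141, 0.002, 0.742]
force: [-22.8, 13.3, 65.2]
grip_width: 0.0126
finger_force: 89.3
```

```bash
python3 - <<'E'
from h import *
for i in range(3): bot.grab_frame("wrist")
s=bot.observe();print(s["position"],s["force"]);rel(MAT+[0,0,.032],down(MA))
E
```

```text
[ 0.45591246 -0.42696502  0.0398008 ] [-18.15822627  11.64071003  50.44992722]
shift(m) [ 0.0007 -0.0002  0.0018] turn(2pi) [ 0.0001  0.0002 -0.0002] dist 0.002 deg 0.1
```

move_arm:
  moves:
    - [[0,0,0,-0.0012,0,0,0],[0,0,0,-0.0012,0,0,0]]

```text
clock: 15.05
position: [0.4559, -0.427, 0.0399]
tool_rot: [3.141, 0.001, 0.743]
force: [-10.4, 6.0, 29.5]
grip_width: 0.0125
finger_force: 84.5
```

move_arm:
  moves:
    - [[0,0,0,-0.0007,0,0,0],[0,0,0,-0.0007,0,0,0],[0.3,0,0,-0.0007,0,0,0],[0.6,0,0,-0.0007,0,0,0],[1,0,0,-0.0007,0,0,0]]

```text
clock: 15.55
position: [0.456, -0.4268, 0.0388]
tool_rot: [-3.141, -0.0, 0.743]
force: [-1.0, 0.0, 0.1]
grip_width: 0.0536
finger_force: 0.0
```

move_arm:
  moves:
    - [[1,0,0,0,0,0,0],[1,0,0,0,0,0,0],[1,0,0,0,0,0,0]]

```text
clock: 15.85
position: [0.4558, -0.4267, 0.0388]
tool_rot: [-3.141, -0.0, 0.743]
force: [-0.3, -0.5, -0.1]
grip_width: 0.0854
finger_force: 0.0
```

Released with no force on the tool. I'll retreat straight up and measure.

move_arm:
  moves:
    - [[1,0,0,-0.03,0,0,0],[1,0,0,-0.07,0,0,0],[1,0,0,-0.11,0,0,0],[1,0,0,-0.15,0,0,0],[1,0,0,-0.19,0,0,0]]

```text
clock: 16.35
position: [0.4557, -0.4266, 0.2305]
tool_rot: [-3.141, -0.0, 0.743]
force: [1.1, -0.3, 0.8]
grip_width: 0.0855
finger_force: 0.0
```

```bash
python3 - <<'E'
from h import *
import pickle
for i in range(3): bot.grab_frame("wrist")
p=bot.camera_params("wrist");im=bot.grab_frame("wrist");H=hsv(im)
# predicted plate corners
Rm=Ro.from_euler("z",MA,degrees=True);P=MAT+Rm.apply([[-.065,.11,.018],[.065,.11,.018],[.065,-.11,.018],[-.065,-.11,.018]])
q0=proj(p,P);print("pred",q0.round(1))
m=cv2.inRange(H,(98,110,25),(128,255,255));m=cv2.morphologyEx(m,cv2.MORPH_CLOSE,np.ones((5,5)))
c=biggest(m);print(cv2.boundingRect(c))
q=quad(c);i=np.argmin(q.sum(1));q=np.roll(q,-i,0)
if np.linalg.norm(q[1]-q0[1])>np.linalg.norm(q[3]-q0[1]): q=q[[0,3,2,1]]
try: q=lines(c,q)
except Exception as e: print(e)
X=onz(p,q,.024);print(q.round(1),"c",X.mean(0).round(4),"want",MAT,[np.degrees(np.arctan2(v[1],v[0])).round(2) for v in (X[1]-X[0],X[2]-X[3],X[0]-X[3],X[1]-X[2])],[np.linalg.norm(X[i]-X[i-1]).round(4) for i in range(4)])
# bystanders and mat in top view, before and after
a=cv2.imread("pics/top0.png").astype(int);b=bot.grab_frame("top")[...,::-1].astype(int);d=abs(a-b).max(2)
for n,(u,v,r) in dict(timer=(304,234,18),jar=(335,255,8),bottle=(452,188,18)).items(): print(n,(d[v-r:v+r,u-r:u+r]>40).mean().round(3))
print(bot.observe()["position"],bot.observe()["clock"])
E
```

```text
pred [[253.6  60. ]
 [384.8  60.1]
 [374.5 260.7]
 [264.3 260.9]]
(254, 61, 131, 200)
[[253.4  61. ]
 [383.7  61. ]
 [374.7 258.5]
 [264.8 260.6]] c [ 0.4565 -0.426   0.024 ] want [ 0.4563 -0.4264  0.006 ] [np.float64(-47.37), np.float64(-46.32), np.float64(42.8), np.float64(42.93)] [np.float64(0.2186), np.float64(0.1292), np.float64(0.2162), np.float64(0.1297)]
timer 0.0
jar 0.0
bottle 0.401
[ 0.45556281 -0.42681927  0.22830378] 16.6
```

```bash
python3 -c "
from workcell import bot
print(bot.job_done())"
```

```text
the job is handed in; nothing more can be done
None
```

I released both thumbscrews to their stops and laid the cover flat, handle up, on the mat, within about 1 mm of the centre and 1° of square. The job was handed in at about 17 s; the timer and jar have not moved, but the arm hid the bottle in the last check.

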